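# Turn a milled block in the slide-jaw fixture and hold the square in its corner

## Task

Give the milled block in the open slide-jaw fixture a quarter turn, so that a plain face instead of the channelled one looks out over the bed's open side, stand it between the jaws, let go, and push the slide jaw up against it so that it is clamped. Then take the engineer's square by its blade and press it upright into the corner between the bed and the middle of that plain face, stock on the bed and back edge flush on the face. Finish while holding it pressed there, gripped and square, and leave the other things where they are.

Things in the scene. Friction and masses are not known exactly. Their poses are not given: they have to be found in the camera images.
- fixture: Fixed slide-jaw fixture (mm): origin on the table under the clamped block's centre; x = closing direction (away from the robot, within 17 deg), y = out over the open side (robot's left). Black bed 15 thick, x -130..65, y -45..135. Fixed jaw: face x=25, y -26..26; back stop: face y=-27, x -30..55; both rise 25 above the bed. Clamped, the block's outward face is at y 23 to 40. Bed beyond it is bare.
- jaw (a joint): Slide jaw's travel (m) along fixture +x: 0 = open (its face at fixture x=-60 mm, 85 mm from the fixed jaw), 0.035 = gap of 50 mm, block clamped; end stop 0.050. Starts at 0 to 0.010. About 5 N friction, stays where left, no spring. Jaw face 46 mm wide (y), 25 high above the bed, 20 thick; a low carriage with an upright lug lies behind it.
- jaw_lug (a point): Centre of the top of the slide jaw's lug, an upright steel post 14 mm thick (fixture x), 26 wide (y), its top 60 above the bed (75 above the table), on the fixture's centre line y=0. 45 behind the jaw's face; moves with the jaw. The carriage around its foot is 15 high above the bed and ends 13 behind the lug's centre. Push the lug along fixture +x to close the jaw.
- block: Loose milled aluminium block, 0.5 kg, 50 x 50 mm, 85 high, on the bed. Origin: centre of its underside. A vertical channel 20 wide, 14 deep cuts its +x face over the full height (a U from above); other faces plain. Starts with +x along fixture +y (5 deg), free between the jaws. Turned right, its x lies along fixture x, either way. Grip it across its y faces, above the jaws.
- square: Loose engineer's square, plain steel, 0.4 kg, standing on its stock on the table, robot's left. Origin: heel (bottom of the outer corner), mid-thickness. Dark stock along +x: 100 mm long, 20 high, 22 thick. Blade up +z at the heel: x 0..30, 8 thick (y), top at z=120. The flat heel side x=0, bottom to top, is the back edge to press on the block, +x then along fixture +y.
- ring_a: Loose bystander, not to be moved: small plain dark steel ring gauge, outer diameter 36, bore 24, 14 high, lying flat about 80 mm behind the square's back edge; origin at the centre of its underside.
- ring_b: Loose bystander, not to be moved: larger plain dark steel ring gauge, outer diameter 44, bore 30, 16 high, lying flat beyond the fixture; origin at the centre of its underside.
- ring_c: Loose bystander, not to be moved: small plain dark steel ring gauge, outer diameter 36, 14 high, lying flat at the far side; origin at the centre of its underside.
- plug_gauge: Loose bystander, not to be moved: steel plug gauge standing upright: foot 32 diameter, 30 high, then an 18 diameter stem, 75 high in all; origin at the centre of its underside.
- v_block: Loose bystander, not to be moved: dark steel V-block (U-shaped), 60 x 45 x 36 high, right of the fixture; origin at the centre of its underside.
- mouse: Loose bystander, not to be moved: black computer mouse, 105 x 60 x 30, near right; origin at the centre of its underside.

How it is judged:
On the way, in this order (a step that is already met when the one before it is completed fails the run):
1. the block stands on the bed between the jaws, a quarter turn from how it began, and is let go (angle between the x axis of block and the x axis of fixture, either way round below 0.12 rad and angle between block's own z axis and vertical below 0.06 rad and z of block in the frame of fixture between 0.012 and 0.0185 m and x of block in the frame of fixture between -0.036 and 0.004 m and y of block in the frame of fixture between -0.006 and 0.018 m and contact force between block and the fingers below 0.3 N and linear speed of block below 0.02 m/s), for 0.2 s.
2. the slide jaw has been pushed up against the block, clamping it against the fixed jaw (angle between the x axis of block and the x axis of fixture, either way round below 0.12 rad and angle between block's own z axis and vertical below 0.06 rad and z of block in the frame of fixture between 0.012 and 0.0185 m and x of block in the frame of fixture between -0.036 and 0.004 m and y of block in the frame of fixture between -0.006 and 0.018 m and value of joint jaw between 0.0325 and 0.0375 m and contact force between square and the fingers below 0.3 N), for 0.2 s.
At the end, for the whole second after the job is handed in: Block quarter-turned (7 deg), on the bed, clamped (jaw at 32.5 to 37.5 mm), untouched by the arm. Fingers grip the square (over 5 N); still, on the bed (2 mm), it presses bed and plain face with over 1.5 N each, upright to 1.4 deg, straight out to 3.4 deg, within 20 mm of mid-face (angle between the x axis of block and the x axis of fixture, either way round below 0.12 rad and angle between block's own z axis and vertical below 0.06 rad and z of block in the frame of fixture between 0.012 and 0.0185 m and x of block in the frame of fixture between -0.036 and 0.004 m and y of block in the frame of fixture between -0.006 and 0.018 m and value of joint jaw between 0.0325 and 0.0375 m and contact force between square and block above 1.5 N and contact force between square and fixture above 1.5 N and contact force between square and the fingers above 5 N and contact force between block and the arm below 0.3 N and angle between square's own z axis and vertical below 0.025 rad and angle between the x axis of square and the y axis of fixture, either way round below 0.06 rad and z of square in the frame of fixture between 0.0125 and 0.017 m and y of square in the frame of fixture between 0.015 and 0.045 m and x of square in the frame of fixture between -0.022 and 0.02 m and linear speed of square below 0.02 m/s); the arm keeps its last pose, push and grip.
It fails at once if a bystander (ring, gauge, V-block, mouse) is shifted by more than 30 mm (distance of any of ring_a, ring_b, ring_c, plug_gauge, v_block, mouse from where it was at the start of the episode above 0.03 m).
It also fails if it takes over 64 s, if anything falls off the work surface, if the arm or the gripper's body presses on something with over 40 N, if the wrist force passes 120 N, or if a joint passes its speed limit or range.

## Robot

A 6-joint arm with a two-finger parallel gripper is mounted at the origin on the work surface. World frame = base frame: x ahead of the robot, y to its left, z up, the work surface at z = 0. Lengths are in m, angles in rad, forces in N, time in s.
With the tool pointing down it reaches from about 0.425 to 1.125 m from the base axis. Payload 14.9 kg.
Tool frame: the origin (TCP) lies midway between the tips of the shut fingers; the grasp point (between the pads) lies 19 mm behind it; z points along the fingers, y is the line along which they close (so a half turn about z gives the same grasp; the last joint's range is limited). The gripper opens to 91 mm and grips with 3 to 60 N. Pads are 32 mm wide; open, the fingers measure 118 mm over their backs; the gripper's body (76 mm by 178 mm) begins 60 mm behind the grasp point.
Start: joints at [-1.292, 0.379, 1.734, -0, 1.028, -0.033], TCP at [0.215, -0.666, 0.214] pointing down, gripper open.
Joint ranges: [-2.77, 2.77], [-0.74, 2.19], [0, 2.66], [-1.06, 4.2], [0.31, 2.87], [-3.08, 3.08]. Speed limits (rad/s): [1.89, 1.89, 2.39, 3.14, 3.14, 3.14].

## Interface

Orientations are given as a unit quaternion [x, y, z, w].
In Python, from bench import robot gives the robot as it stands.
- The arm moves only by the shell command python3 nudge.py 'ROWS' [FORCE]. ROWS is a JSON list of rows, 1 to 8 of them, each written [[rx, ry, rz], [dx, dy, dz], opening]: a rotation vector rx, ry, rz in units of 0.05 rad, then dx, dy, dz in cm, then the finger opening in m; each row shifts and turns the commanded pose from where the row before left it, along the tool's axes as they then stand; what a row does not reach is not made up. A row lasts 1/12 s, in which the tool goes at most 0.0417 m and 0.125 rad, less where a joint would pass 70% of its speed; a pose out of reach is approached as far as the arm can. The fingers move at their own pace and stop on an object; FORCE is the grip in N (left out, the last holds). Time passes only in rows, so rows that do not move let the fingers close. It prints the time, the measured TCP pose, the force, the opening and the grip force at its end. Input that does not fit is refused with a message, and nothing moves.
- robot.state(): the state, without advancing time (a new reading comes with each control period).
- robot.get_image(name): name is "scene" or "top" or "wrist"; returns the picture (480x640x3 uint8, red, green, blue); there is no depth.
- robot.get_calibration(name): a dict with "vfov" (degrees; the focal length in pixels is half the picture's height over the tangent of half this angle, whatever the lens; pixels are square), "cx", "cy" (the principal point, pixels), "rvec" (rotation vector, rad) and "tvec" (3), from world to camera coordinates, as OpenCV has them; the wrist camera has in their place "T_tool_cam" (4x4, takes a point from camera to tool coordinates, whose origin is the TCP and whose axes are the flange's). Camera axes: x right, y down, z forward; pixel columns grow to the right and rows downward; lengths in m; the calibration is good to about 2 mm. A picture is of the moment at which its call begins: read the wrist's pose just before it. get_calibration takes no time and is no camera call.
- robot.hand_in(): hands the job in; it is judged then, once.
The state is a dict: "clock": time; "joint_positions": joint angles; "qvel": joint speeds; "effort": joint torques, N m; "tool_pos": TCP position; "tcp_rot": TCP orientation; "ft_force": force on the tool from outside, world axes, zero at the start; "wrist_torque": the same for the moment, N m; "grip_width": finger opening in m; "gripper_force": force on a finger pad.
Only numpy, scipy, OpenCV 4.12 (cv2) and the standard library are available. Lean on these libraries where they do the work, as an engineer would, in place of code of your own. Each camera call takes 0.05 s, during which the arm holds its last target. There are 200 camera calls.

## Working session

There is one attempt and no reset: what is moved stays moved. The work goes in short steps, Python scripts to look and compute and a shell command to move; the robot and the scene stay as the last step left them, time stands still between calls to the robot, and variables do not carry over. Pictures are saved under pics/ and viewed, at most 10 in all, crops included, and the job is handed in when it is done.

```bash
ls; mkdir -p pics
python3 - <<'E'
from bench import robot
import cv2,numpy as np
s=robot.state();print(s)
for n in("scene","top","wrist"):
    print(n,robot.get_calibration(n))
    cv2.imwrite(f"pics/{n}0.png",robot.get_image(n)[:,:,::-1])
E
```

```text
bench.py
nudge.py
pics
{'clock': 0.0, 'joint_positions': array([-1.29231654e+00,  3.79392263e-01,  1.73481448e+00, -1.13109449e-05,
        1.02846512e+00, -3.33260898e-02]), 'qvel': array([ 6.97198258e-04, -4.85081160e-04,  2.60478931e-04, -6.90340485e-05,
        1.24935957e-04, -2.86786121e-04]), 'effort': array([-2.42148446e-03, -7.63718390e+01, -4.34372091e+01,  6.50807843e-02,
        4.25115286e-02, -6.91521404e-05]), 'tool_pos': array([ 0.21460711, -0.66586266,  0.21328295]), 'tcp_rot': array([ 9.87871135e-01,  1.55275011e-01, -7.07833385e-05, -5.34961933e-04]), 'ft_force': array([ 0.65103701, -0.75017473, -0.15268169]), 'wrist_torque': array([ 0.01055256, -0.00158535, -0.01953054]), 'gripper_force': 0.0, 'grip_width': 0.0912199787120167}
scene {'vfov': 45.231773145226384, 'cx': 318.06738583100434, 'cy': 241.24529652941314, 'rvec': array([ 1.38671759,  2.0345632 , -0.96923559]), 'tvec': array([ 0.21236043, -0.25252531,  1.64597285])}
top {'vfov': 47.00495862358888, 'cx': 320.3534752655693, 'cy': 246.05492884673728, 'rvec': array([ 2.11292824, -2.14598908,  0.20431152]), 'tvec': array([-0.03067922,  0.52316744,  1.11739599])}
wrist {'vfov': 62.244549311303466, 'cx': 318.712965034645, 'cy': 239.72689464295001, 'T_tool_cam': array([[ 6.82329158e-05, -9.69556563e-01, -2.44867447e-01,
         6.79375286e-02],
       [ 9.99999976e-01,  1.16691255e-04, -1.83388435e-04,
         2.94473315e-04],
       [ 2.06379350e-04, -2.44867429e-01,  9.69556548e-01,
        -1.71625257e-01],
       [ 0.00000000e+00,  0.00000000e+00,  0.00000000e+00,
         1.00000000e+00]])}
```
View pics/top0.png

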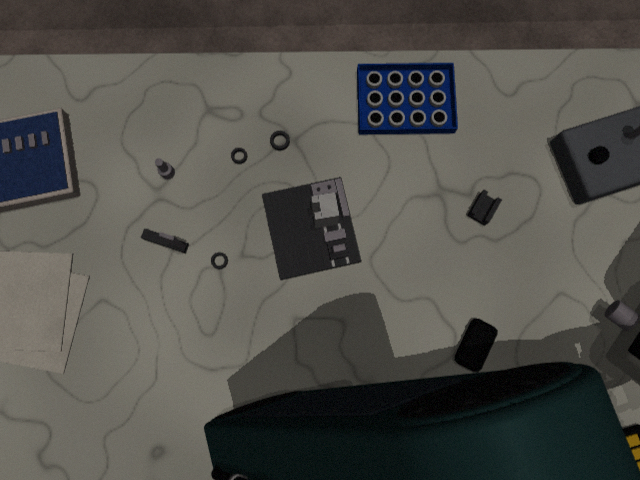

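View pics/scene0.png

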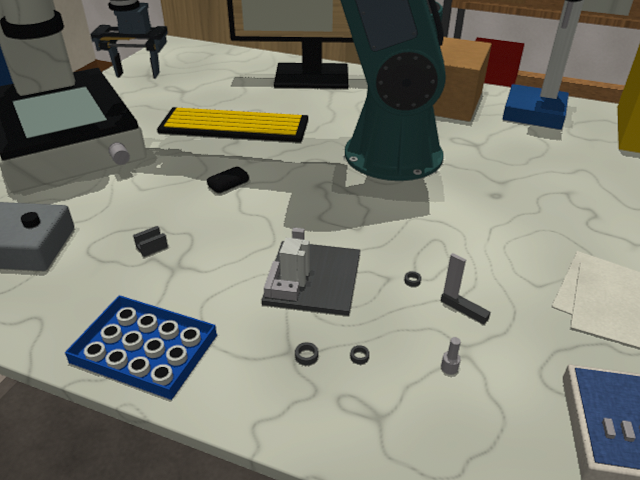

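Top view: the bed's corners lie at about (262,194), (342,177), (361,262) and (280,280). The block is near (325,207), the lug near (338,246), the square from (143,233) to its heel near (188,247), and ring_a at (219,260). The scene view shows the blade at the heel end, nearest ring_a. Next I'll measure these.

Create h.py:
```python
import numpy as np,cv2
from scipy.spatial.transform import Rotation as R
from bench import robot
def K(c): f=240/np.tan(np.radians(c["vfov"])/2); return np.array([[f,0,c["cx"]],[0,f,c["cy"]],[0,0,1]])
def cam(n,s=None):
    c=robot.get_calibration(n)
    if n!="wrist": Rm=R.from_rotvec(c["rvec"]).as_matrix(); return K(c),Rm.T,-Rm.T@c["tvec"]
    s=s or robot.state(); T=np.eye(4);T[:3,:3]=R.from_quat(s["tcp_rot"]).as_matrix();T[:3,3]=s["tool_pos"]
    T=T@c["T_tool_cam"]; return K(c),T[:3,:3],T[:3,3]
def ray(C,uv,z):
    k,Rw,o=C; uv=np.atleast_2d(uv); d=(Rw@np.linalg.inv(k)@np.c_[uv,np.ones(len(uv))].T).T
    return o+d*((z-o[2])/d[:,2])[:,None]
def proj(C,P):
    k,Rw,o=C; q=(k@Rw.T@(np.atleast_2d(P)-o).T).T; return q[:,:2]/q[:,2:]
def go(p,yaw):  # deltas in tool axes to TCP p with tool-x at world yaw, pointing down
    s=robot.state();Rt=R.from_quat(s["tcp_rot"]);x=Rt.as_matrix()[:,0];y0=np.arctan2(x[1],x[0])
    e=(yaw-y0+np.pi)%(2*np.pi)-np.pi
    print("shift(tool axes now)",(Rt.inv().apply(np.array(p)-s["tool_pos"])).round(4),"rz",round(-e,4),"yaw now",round(y0,4),"j6",s["joint_positions"][5].round(3))
```

Run:
```python
from h import *
im=cv2.imread("pics/top0.png");C=cam("top")
g=cv2.cvtColor(im,cv2.COLOR_BGR2GRAY)
def big(x0,y0,x1,y1,thr):
    m=np.zeros_like(g);m[y0:y1,x0:x1]=(g[y0:y1,x0:x1]<thr)*255
    c=max(cv2.findContours(m,0,2)[0],key=cv2.contourArea);return c
print(g[240,295],g[160,200],g[240,160])
c=big(240,160,380,290,85)
hull=cv2.convexHull(c);q=cv2.approxPolyDP(hull,5,True)[:,0];r=cv2.minAreaRect(hull);b=cv2.boxPoints(r)
print(q.tolist());print(b);w=ray(C,b,0.015);print(w.round(4),np.linalg.norm(np.diff(w,axis=0),axis=1))
c=big(130,215,200,262,85);b=cv2.boxPoints(cv2.minAreaRect(c));print(b,ray(C,b,0.01).round(4))
c=big(205,248,235,275,85);print("ring_a",ray(C,np.array(cv2.minEnclosingCircle(c)[0]),0.01))
z=np.hstack([cv2.resize(im[165:290,255:370],None,fx=4,fy=4,interpolation=2),cv2.resize(im[200:260,120:195],None,fx=4,fy=4,interpolation=2).repeat(1,0)[:240].__class__((500,300,3),np.uint8)*0])
z[:240,460:760]=cv2.resize(im[205:265,125:200],None,fx=4,fy=4,interpolation=2)
cv2.imwrite("pics/z1.png",z)
```

```text
29 111 35
[[340, 177], [361, 261], [281, 280], [262, 194]]
[[259.93512 193.51471]
 [341.71118 174.92923]
 [361.53436 262.15125]
 [279.7583  280.73672]]
[[ 0.6488  0.0925  0.015 ]
 [ 0.689  -0.0893  0.015 ]
 [ 0.492  -0.1276  0.015 ]
 [ 0.4543  0.0492  0.015 ]] [0.18615046 0.20070885 0.18079238]
[[139.6     239.20001]
 [144.1     225.70001]
 [189.70001 240.90002]
 [185.20001 254.40002]] [[0.5507 0.3549 0.01  ]
 [0.5808 0.3464 0.01  ]
 [0.5453 0.2457 0.01  ]
 [0.5156 0.2546 0.01  ]]
ring_a [[0.50107672 0.18110045 0.01      ]]
```

View pics/z1.png

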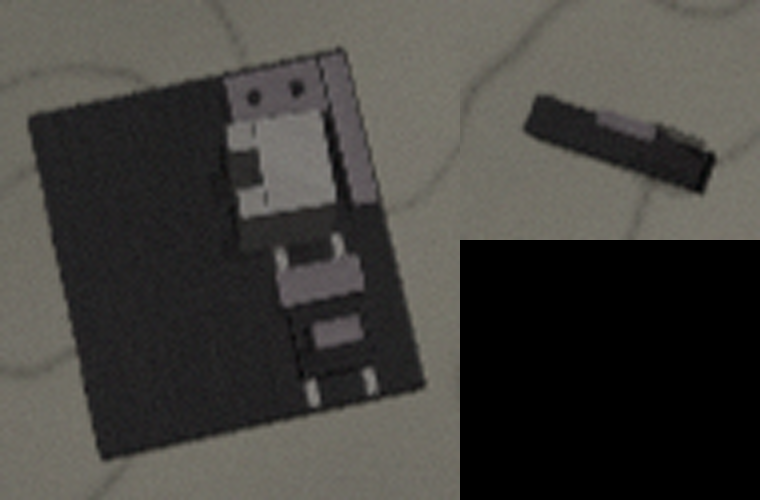

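The crop shows the block top near (322,206) in the top view, with its channel facing left (+y). The jaw bar is at (335,235), the lug at (339,247) and the blade top at (156,236). The bed's yaw is about 0.218 rad and the fixture origin about (0.6125, -0.056). The bed sizes match to within blur.

```bash
python3 -c "
from h import *
go([.60,-.05,.30],1.789)"
```

```text
shift(tool axes now) [ 0.5557 -0.4681 -0.0862] rz -1.4772 yaw now 0.3118 j6 -0.033
```

The rows are not in the units I measure in: shifts go in cm and turns go in units of 0.05 rad. I convert before sending: 0.0309 m is 3.09, -0.026 m is -2.6.

```bash
python3 nudge.py '[[[0, 0, 0], [3.09, -2.6, -0.48], 0.091], [[0, 0, 0], [3.09, -2.6, -0.48], 0.091], [[0, 0, 0], [3.09, -2.6, -0.48], 0.091], [[0, 0, 0], [3.09, -2.6, -0.48], 0.091], [[0, 0, 0], [3.09, -2.6, -0.48], 0.091], [[0, 0, 0], [3.09, -2.6, -0.48], 0.091], [[0, 0, 0], [3.09, -2.6, -0.48], 0.091], [[0, 0, 0], [3.09, -2.6, -0.48], 0.091]]'
python3 nudge.py '[[[0, 0, 0], [3.09, -2.6, -0.48], 0.091], [[0, 0, 0], [3.09, -2.6, -0.48], 0.091], [[0, 0, 0], [3.09, -2.6, -0.48], 0.091], [[0, 0, 0], [3.09, -2.6, -0.48], 0.091], [[0, 0, 0], [3.09, -2.6, -0.48], 0.091], [[0, 0, 0], [3.09, -2.6, -0.48], 0.091], [[0, 0, 0], [3.09, -2.6, -0.48], 0.091], [[0, 0, 0], [3.09, -2.6, -0.48], 0.091]]'
python3 nudge.py '[[[0, 0, 0], [3.09, -2.6, -0.48], 0.091], [[0, 0, 0], [3.09, -2.6, -0.48], 0.091], [[0, 0, -2.46], [0, 0, 0], 0.091], [[0, 0, -2.46], [0, 0, 0], 0.091], [[0, 0, -2.46], [0, 0, 0], 0.091], [[0, 0, -2.46], [0, 0, 0], 0.091], [[0, 0, -2.46], [0, 0, 0], 0.091], [[0, 0, -2.46], [0, 0, 0], 0.091]]'
python3 nudge.py '[[[0, 0, -2.46], [0, 0, 0], 0.091], [[0, 0, -2.46], [0, 0, 0], 0.091], [[0, 0, -2.46], [0, 0, 0], 0.091], [[0, 0, -2.46], [0, 0, 0], 0.091], [[0, 0, -2.46], [0, 0, 0], 0.091], [[0, 0, -2.46], [0, 0, 0], 0.091], [[0, 0, 0], [0, 0, 0], 0.091], [[0, 0, 0], [0, 0, 0], 0.091]]'
python3 - <<'E'
from h import *
go([.60,-.05,.30],1.789)
cv2.imwrite("pics/w1.png",robot.get_image("wrist")[:,:,::-1])
E
```

```text
clock: 0.82
tool_pos: [0.3867, -0.3906, 0.2525]
tcp_rot: [0.988, 0.155, 0.0, -0.0]
ft_force: [0.8, -0.4, 1.1]
grip_width: 0.0908
gripper_force: 0.0
clock: 1.48
tool_pos: [0.5583, -0.1166, 0.291]
tcp_rot: [0.988, 0.155, 0.0, 0.0]
ft_force: [0.7, -1.4, -0.6]
grip_width: 0.0911
gripper_force: 0.0
clock: 2.15
tool_pos: [0.6004, -0.0501, 0.3001]
tcp_rot: [0.864, 0.504, -0.0, -0.0]
ft_force: [0.6, 0.7, -0.6]
grip_width: 0.0909
gripper_force: 0.0
clock: 2.82
tool_pos: [0.6004, -0.0502, 0.3002]
tcp_rot: [0.628, 0.778, -0.0, -0.0]
ft_force: [-0.8, -0.0, -0.2]
grip_width: 0.0912
gripper_force: 0.0
shift(tool axes now) [ 0.0003 -0.0004  0.0002] rz -0.0051 yaw now 1.7839 j6 -0.335
```

View pics/w1.png

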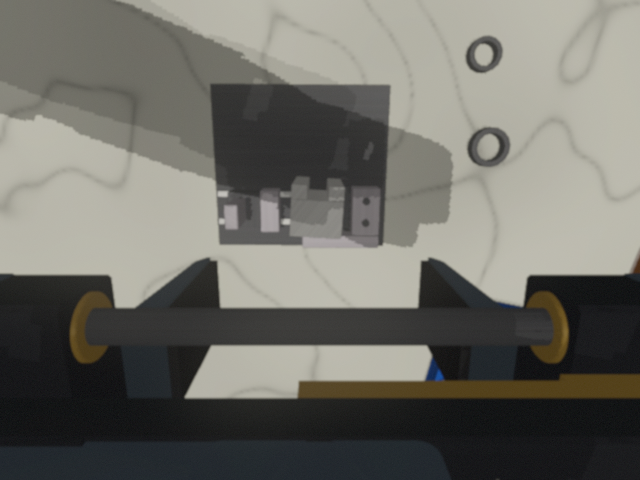

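The wrist view shows the fixture square in the picture: bed corners at (211,85), (389,85), (383,245) and (220,243), block top at about (290..345, 178..238) with its channel up (+y), jaw at x 260..280, lug at 225..240, fixed jaw at 352..380.

Run:
```python
from h import *
im=cv2.imread("pics/w1.png")[160:260,205:400]
z=cv2.resize(im,None,fx=4,fy=4,interpolation=cv2.INTER_CUBIC);z=cv2.convertScaleAbs(z,alpha=1.5)
cv2.imwrite("pics/z2.png",z)
im=cv2.imread("pics/w1.png");g=cv2.cvtColor(im,cv2.COLOR_BGR2GRAY)
C=cam("wrist")
for v in(90,130,160): 
    r=g[v,195:410].astype(int); d=np.diff(r); print(v,195+d.argmin(),195+d.argmax())
m=(g<75).astype(np.uint8)*255;m[250:]=0;m[:,:195]=0;m[:,410:]=0
c=max(cv2.findContours(m,0,2)[0],key=cv2.contourArea);q=cv2.approxPolyDP(cv2.convexHull(c),6,True)[:,0];print(q.tolist());print(ray(C,q,.015).round(4))
```

```text
90 210 389
130 212 387
160 214 386
[[211, 84], [289, 85], [386, 125], [381, 243], [218, 183]]
[[ 0.4593  0.0487  0.015 ]
 [ 0.5418  0.0655  0.015 ]
 [ 0.6545  0.0473  0.015 ]
 [ 0.6826 -0.0844  0.015 ]
 [ 0.4827 -0.055   0.015 ]]
```

View pics/z2.png

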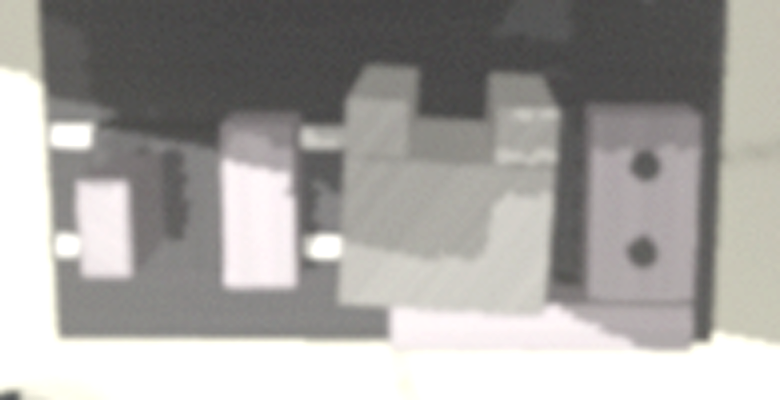

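In the crop, the block's top corners lie at (347,97), (558,108), (547,308) and (340,303), the lug top is centred at (105,229), the slide jaw's face edge is at x≈298 and the fixed jaw's face edge at x≈586. I'll cast these onto their planes.

Run:
```python
from h import *
C=cam("wrist")
def Z(p,z): return ray(C,np.array(p,float)/4+[205,160],z)
bed=ray(C,[[210.7,84.5],[389.5,84.5],[218.5,243.5]],.015);print("bed",bed.round(4),np.linalg.norm(bed[1]-bed[0]),np.linalg.norm(bed[2]-bed[0]))
ex=bed[1]-bed[0];print("yaw x",np.arctan2(ex[1],ex[0]))
fj=Z([[588,145],[583,300]],.04);e=fj[0]-fj[1];print("fixjaw",fj.round(4),np.linalg.norm(e),"yaw",np.arctan2(e[1],e[0])-np.pi/2)
th=.218;ux=np.array([np.cos(th),np.sin(th),0]);uy=np.array([-ux[1],ux[0],0])
Fs=[bed[:2].mean(0)-(-.0325*ux+.135*uy), fj.mean(0)-.025*ux]
print("origin est",[f.round(4) for f in Fs])
b=Z([[347,97],[558,108],[547,308],[340,303]],.1);print("block",b.round(4),np.linalg.norm(np.diff(b,axis=0),axis=1),b.mean(0))
for i,j in((0,1),(3,2)): e=b[j]-b[i];print("blk yaw",np.arctan2(e[1],e[0]))
for i,j in((3,0),(2,1)): e=b[j]-b[i];print("blk yaw y",np.arctan2(e[1],e[0])-np.pi/2)
O=Fs[0]*.5+Fs[1]*.5
f=lambda P:np.c_[(P-O)@ux,(P-O)@uy].round(4)*1000
l=Z([[76,180],[130,180],[134,277],[80,279]],.075);j=Z([[298,163],[298,287]],.04)
print("block",f(b),f(b).mean(0));print("lug",f(l).mean(0),f(l));print("jawface",f(j),"fj",f(fj),"bed",f(bed))
```

```text
bed [[ 0.459   0.0481  0.015 ]
 [ 0.6477  0.0888  0.015 ]
 [ 0.494  -0.1258  0.015 ]] 0.19296517972176322 0.17741181681221382
yaw x 0.21239719445562394
fixjaw [[ 0.6333 -0.0345  0.04  ]
 [ 0.642  -0.0771  0.04  ]] 0.043432438703555475 yaw 0.20080943337871449
origin est [array([ 0.6143, -0.0563,  0.015 ]), array([ 0.6132, -0.0612,  0.04  ])]
block [[ 0.5692 -0.0284  0.1   ]
 [ 0.6178 -0.0205  0.1   ]
 [ 0.6261 -0.0679  0.1   ]
 [ 0.5772 -0.0772  0.1   ]] [0.04926441 0.04807807 0.04982645] [ 0.59759598 -0.04850002  0.1       ]
blk yaw 0.1607140151186897
blk yaw 0.18793194376274133
blk yaw y 0.16191485490247315
blk yaw y 0.17325526138352298
block [[-36.9  39.3]
 [ 12.3  36.5]
 [ 10.1 -11.6]
 [-39.7 -10.1]] [-13.55   13.525]
lug [-100.825    3.425] [[-107.4   16.1]
 [ -93.8   16. ]
 [ -94.1   -9. ]
 [-108.    -9.4]]
jawface [[-54.9  14.9]
 [-55.9 -19.9]] fj [[ 24.3  19.4]
 [ 23.6 -24. ]] bed [[-127.9  137.8]
 [  65.   136.7]
 [-131.4  -39.5]]
```

The origin refined from the bed, jaws and lug is about (0.6126, -0.0557) with yaw 0.216, which agrees with the top view. The block is at (0.5976, -0.0485) with yaw 0.171, and its edges measured 48–50 mm against the true 50. I'll grasp it now.

```bash
python3 -c "
from h import *
go([.5976,-.0485,.057],1.742)"
```

```text
shift(tool axes now) [ 0.0022 -0.0024  0.2432] rz 0.0413 yaw now 1.7833 j6 -0.335
```

Converted, 0.035 m is 3.5, 0.03 m is 3, 0.041 rad is 0.82.

```bash
python3 nudge.py '[[[0, 0, 0], [0.22, -0.24, 3], 0.091], [[0, 0, 0.82], [0, 0, 3.5], 0.091], [[0, 0, 0], [0, 0, 3.5], 0.091], [[0, 0, 0], [0, 0, 3.5], 0.091], [[0, 0, 0], [0, 0, 3.5], 0.091], [[0, 0, 0], [0, 0, 3.5], 0.091], [[0, 0, 0], [0, 0, 2], 0.091], [[0, 0, 0], [0, 0, 1.8], 0.091]]' 25
python3 nudge.py '[[[0, 0, 0], [0, 0, 0], 0.04], [[0, 0, 0], [0, 0, 0], 0.04], [[0, 0, 0], [0, 0, 0], 0.04], [[0, 0, 0], [0, 0, 0], 0.04], [[0, 0, 0], [0, 0, 0], 0.04], [[0, 0, 0], [0, 0, 0], 0.04], [[0, 0, 0], [0, 0, 0], 0.04], [[0, 0, 0], [0, 0, 0], 0.04]]' 25
```

```text
clock: 3.53
tool_pos: [0.5968, -0.0485, 0.0551]
tcp_rot: [0.644, 0.765, -0.001, -0.001]
ft_force: [1.4, -0.2, 0.2]
grip_width: 0.0909
gripper_force: 0.0
clock: 4.2
tool_pos: [0.5981, -0.0486, 0.0581]
tcp_rot: [0.642, 0.766, 0.0, 0.0]
ft_force: [-1.9, -0.5, 7.0]
grip_width: 0.0503
gripper_force: 24.7
```

Converted, -0.02 m is -2, -0.015 m is -1.5, 0.118 rad is 2.36.

```bash
python3 nudge.py '[[[0, 0, 0], [0, 0, -1.5], 0.04], [[0, 0, 0], [0, 0, -2], 0.04], [[0, 0, 0], [0, 0, -1], 0.04], [[0, 0, 2.2], [0, 0, 0], 0.04], [[0, 0, 2.36], [0, 0, 0], 0.04], [[0, 0, 2.36], [0, 0, 0], 0.04], [[0, 0, 2.36], [0, 0, 0], 0.04], [[0, 0, 2.36], [0, 0, 0], 0.04]]'
python3 nudge.py '[[[0, 0, 2.36], [0, 0, 0], 0.04], [[0, 0, 2.36], [0, 0, 0], 0.04], [[0, 0, 2.36], [0, 0, 0], 0.04], [[0, 0, 2.36], [0, 0, 0], 0.04], [[0, 0, 2.36], [0, 0, 0], 0.04], [[0, 0, 2.36], [0, 0, 0], 0.04], [[0, 0, 2.36], [0, 0, 0], 0.04], [[0, 0, 2.36], [0, 0, 0], 0.04]]'
python3 nudge.py '[[[0, 0, 0], [0, 0, 0], 0.04], [[0, 0, 0], [0, 0, 0], 0.04], [[0, 0, 0], [0, 0, 0], 0.04]]'
python3 - <<'E'
from h import *
go([.6064,-.0509,.058],.216)
im=robot.get_image("wrist")[:,:,::-1]
cv2.imwrite("pics/w2.png",cv2.convertScaleAbs(im,alpha=1.3))
E
```

```text
clock: 4.87
tool_pos: [0.5974, -0.0485, 0.1021]
tcp_rot: [0.837, 0.548, -0.0, -0.0]
ft_force: [-1.0, 0.1, -5.2]
grip_width: 0.0502
gripper_force: 24.7
clock: 5.53
tool_pos: [0.5974, -0.0485, 0.1021]
tcp_rot: [0.994, 0.107, -0.0, -0.0]
ft_force: [0.3, 0.6, -5.1]
grip_width: 0.0503
gripper_force: 24.7
clock: 5.78
tool_pos: [0.5976, -0.0485, 0.1022]
tcp_rot: [0.994, 0.112, -0.0, -0.0]
ft_force: [-0.3, -0.5, -5.4]
grip_width: 0.0502
gripper_force: 24.7
shift(tool axes now) [0.0081 0.0043 0.0442] rz 0.0088 yaw now 0.2248 j6 1.226
```

View pics/w2.png

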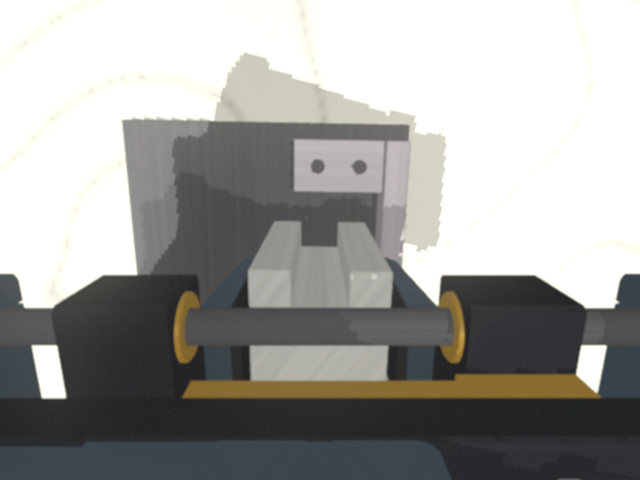

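The picture shows the block held with its channel toward the fixed jaw (+x). The jaw's top face edge runs (293,190)–(383,190), its back corners are (293,140) and (383,141), and the back stop's face edge starts near (377,192). The block's top front edge runs (250,272)–(390,272). I'll use these to check the target.

Run:
```python
from h import *
C=cam("wrist")
j=ray(C,[[294,190.5],[383,191.5],[294,140],[384,141]],.04);e=j[0]-j[1];print(j.round(4),np.linalg.norm(e),"yaw",np.arctan2(e[1],e[0])-np.pi/2)
th=.216;ux=np.array([np.cos(th),np.sin(th),0]);uy=np.array([-ux[1],ux[0],0]);O=np.array([.6126,-.0557,0])
f=lambda P:np.c_[(P-O)@ux,(P-O)@uy].round(4)*1000
print("jaw",f(j)); b=ray(C,[[250,272],[390,272]],.144);print(b,"block front",f(b),np.linalg.norm(b[0]-b[1]));print(f(robot.state()["tool_pos"][None]))
print("bed",f(ray(C,[[123.5,121],[409,124]],.015)))
```

```text
[[ 0.6322 -0.0261  0.04  ]
 [ 0.6433 -0.0773  0.04  ]
 [ 0.6604 -0.0201  0.04  ]
 [ 0.6713 -0.0703  0.04  ]] 0.05239359367791142 yaw 0.21297534124228945
jaw [[ 25.5  24.7]
 [ 25.4 -27.7]
 [ 54.4  24.5]
 [ 54.2 -26.8]]
[[ 0.61556302 -0.0205544   0.144     ]
 [ 0.62627367 -0.06751132  0.144     ]] block front [[ 10.4  33.7]
 [ 10.8 -14.5]] 0.04816295202105862
[[-13.1  10.2]]
bed [[ 65.  132.5]
 [ 64.6 -46. ]]
```

Converted, 0.015 m is 1.5, 0.0081 m is 0.81, 0.0088 rad is 0.176.

```bash
python3 nudge.py '[[[0, 0, 0.176], [0.81, 0.53, 0], 0.04], [[0, 0, 0], [0, 0, 1.5], 0.04], [[0, 0, 0], [0, 0, 1.5], 0.04], [[0, 0, 0], [0, 0, 1], 0.04], [[0, 0, 0], [0, 0, 0.35], 0.04], [[0, 0, 0], [0, 0, 0], 0.04], [[0, 0, 0], [0, 0, 0], 0.04]]'
```

```text
clock: 6.42
tool_pos: [0.6072, -0.0521, 0.0589]
tcp_rot: [0.994, 0.106, 0.0, 0.0]
ft_force: [-0.4, 0.3, -5.5]
grip_width: 0.0503
gripper_force: 24.9
```

```bash
python3 nudge.py '[[[0, 0, 0], [0, 0, 0.1], 0.04], [[0, 0, 0], [0, 0, 0], 0.04], [[0, 0, 0], [0, 0, 0], 0.08], [[0, 0, 0], [0, 0, 0], 0.08], [[0, 0, 0], [0, 0, 0], 0.08], [[0, 0, 0], [0, 0, 0], 0.08], [[0, 0, 0], [0, 0, 0], 0.08], [[0, 0, 0], [0, 0, 0], 0.08]]'
python3 nudge.py '[[[0, 0, 0], [0, 0, -1.5], 0.08], [[0, 0, 0], [0, 0, -3], 0.08], [[0, 0, 0], [0, 0, -3.5], 0.08], [[0, 0, 0], [0, 0, -3.5], 0.08], [[0, 0, 0], [-3, 0, -2.5], 0.08], [[0, 0, 0], [-4, 0, 0], 0.04], [[0, 0, 0], [-3, 0, 0], 0.0], [[0, 0, 0], [0, 0, 0], 0.0]]'
python3 nudge.py '[[[0, 0, 0], [0, 0, 0], 0.0], [[0, 0, 0], [0, 0, 0], 0.0]]'
python3 - <<'E'
from h import *
cv2.imwrite("pics/w3.png",cv2.convertScaleAbs(robot.get_image("wrist")[:,:,::-1],alpha=1.3))
s=robot.state();print(s["tool_pos"],s["tcp_rot"],s["grip_width"])
E
```

```text
clock: 7.08
tool_pos: [0.6069, -0.052, 0.0579]
tcp_rot: [0.994, 0.106, 0.0, 0.0]
ft_force: [-1.0, -0.3, -0.0]
grip_width: 0.0798
gripper_force: 0.0
clock: 7.75
tool_pos: [0.5045, -0.0733, 0.1987]
tcp_rot: [0.994, 0.106, -0.001, -0.0]
ft_force: [0.4, -0.2, -0.7]
grip_width: 0.063
gripper_force: 0.0
clock: 7.92
tool_pos: [0.5098, -0.0731, 0.1989]
tcp_rot: [0.994, 0.106, 0.001, 0.0]
ft_force: [0.9, 0.9, 0.0]
grip_width: 0.0493
gripper_force: 0.0
[ 0.51001555 -0.07305186  0.19861701] [9.94389711e-01 1.05776673e-01 6.13607804e-04 1.43956272e-04] 0.04557422248729255
```

View pics/w3.png

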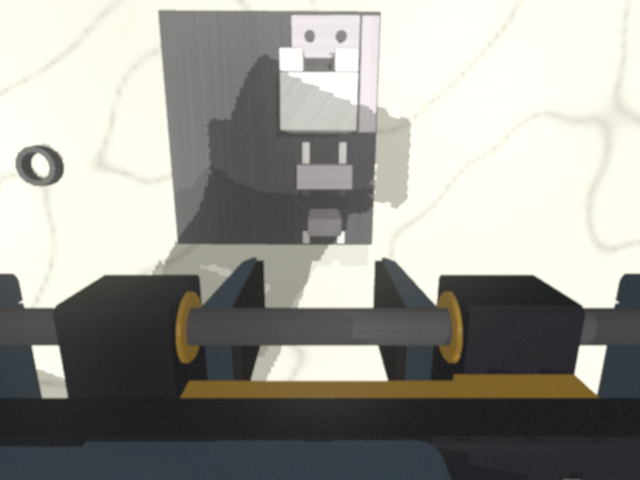

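The block stands between the jaws, its top at (280..358, 72..132), well aligned with a gap left to the fixed jaw. The lug top is near (324,222) and the slide jaw at (297..352, 165..188).

Run:
```python
from h import *
C=cam("wrist")
th=.216;ux=np.array([np.cos(th),np.sin(th),0]);uy=np.array([-ux[1],ux[0],0]);O=np.array([.6128,-.0567,0])
f=lambda P:np.c_[(P-O)@ux,(P-O)@uy].round(4)*1000
print("lug",f(ray(C,[[324,222]],.075)),"jawface",f(ray(C,[[297,165],[352,165]],.04)))
b=ray(C,[[280,72.],[358,72],[357,131],[281,132]],.1);print("block(channel-bottom line/back)",f(b))
p=O-.138*ux+[0,0,.05];go(p,.216);print(p)
```

```text
lug [[-96.5   1.7]] jawface [[-56.   23.3]
 [-56.2 -21.7]]
block(channel-bottom line/back) [[  5.7  29.8]
 [  5.5 -19.6]
 [-30.6 -19.7]
 [-31.1  30.2]]
shift(tool axes now) [-0.0343  0.0061  0.1486] rz -0.004 yaw now 0.212 j6 1.171
[ 0.47800677 -0.08627675  0.05      ]
```

Converted, 0.04 m is 4, 0.035 m is 3.5, -0.004 rad is -0.08.

```bash
python3 nudge.py '[[[0, 0, -0.08], [-3.43, 0.61, 0], 0], [[0, 0, 0], [0, 0, 3.5], 0], [[0, 0, 0], [0, 0, 4], 0], [[0, 0, 0], [0, 0, 4], 0], [[0, 0, 0], [0, 0, 3.36], 0], [[0, 0, 0], [0, 0, 0], 0], [[0, 0, 0], [0, 0, 0], 0], [[0, 0, 0], [0, 0, 0], 0]]'
python3 nudge.py '[[[0, 0, 0], [0.8, 0, 0], 0], [[0, 0, 0], [0.5, 0, 0], 0], [[0, 0, 0], [0.4, 0, 0], 0], [[0, 0, 0], [0.4, 0, 0], 0], [[0, 0, 0], [0.4, 0, 0], 0], [[0, 0, 0], [0.4, 0, 0], 0]]'
```

```text
clock: 8.63
tool_pos: [0.4782, -0.0863, 0.0507]
tcp_rot: [0.994, 0.108, 0.001, 0.0]
ft_force: [-0.1, 0.8, 0.5]
grip_width: 0.0005
gripper_force: 0.0
clock: 9.13
tool_pos: [0.5056, -0.08, 0.0501]
tcp_rot: [0.994, 0.108, 0.0, 0.0]
ft_force: [-4.8, -2.5, 3.4]
grip_width: 0.0003
gripper_force: 2.7
```

```bash
python3 nudge.py '[[[0, 0, 0], [0.3, 0, 0], 0], [[0, 0, 0], [0.3, 0, 0], 0], [[0, 0, 0], [0.3, 0, 0], 0], [[0, 0, 0], [0.2, 0, 0], 0]]'
python3 nudge.py '[[[0, 0, 0], [0.15, 0, 0], 0], [[0, 0, 0], [0.15, 0, 0], 0], [[0, 0, 0], [0.1, 0, 0], 0]]'
python3 nudge.py '[[[0, 0, 0], [0.1, 0, 0], 0], [[0, 0, 0], [0.1, 0, 0], 0]]'
```

```text
clock: 9.47
tool_pos: [0.5163, -0.0777, 0.0501]
tcp_rot: [0.994, 0.108, 0.0, 0.0]
ft_force: [-10.1, -5.8, 7.7]
grip_width: 0.0003
gripper_force: 5.6
clock: 9.72
tool_pos: [0.5196, -0.0769, 0.05]
tcp_rot: [0.994, 0.108, -0.001, 0.0]
ft_force: [-9.9, -5.6, 7.9]
grip_width: 0.0005
gripper_force: 5.4
clock: 9.88
tool_pos: [0.5211, -0.0766, 0.05]
tcp_rot: [0.994, 0.108, -0.001, 0.0]
ft_force: [-18.3, -9.4, 15.0]
grip_width: 0.0003
gripper_force: 10.1
```

Converted, 0.0007 m is 0.07, 0.0003 m is 0.03.

```bash
python3 nudge.py '[[[0, 0, 0], [0.07, 0, 0], 0], [[0, 0, 0], [0.03, 0, 0], 0], [[0, 0, 0], [0, 0, 0], 0]]'
```

```text
clock: 10.13
tool_pos: [0.521, -0.0765, 0.0499]
tcp_rot: [0.994, 0.108, -0.002, -0.0]
ft_force: [-19.7, -10.8, 15.1]
grip_width: 0.0003
gripper_force: 10.1
```

Converted, 0.001 m is 0.1.

```bash
python3 nudge.py '[[[0, 0, 0], [0.1, 0, 0], 0], [[0, 0, 0], [0, 0, 0], 0]]'
```

```text
clock: 10.3
tool_pos: [0.5211, -0.0763, 0.0497]
tcp_rot: [0.994, 0.108, -0.003, -0.0]
ft_force: [-24.7, -12.5, 20.6]
grip_width: 0.0006
gripper_force: 13.4
```

The TCP stopped while the force rose, so the block is clamped. I'll back off, rise and go to look at the square.

Converted, -0.04 m is -4, -0.012 m is -1.2.

```bash
python3 nudge.py '[[[0, 0, 0], [-1.2, 0, 0], 0], [[0, 0, 0], [-1.2, 0, 0], 0], [[0, 0, 0], [0, 0, -4], 0.03], [[0, 0, 0], [0, 0, -4], 0.06], [[0, 0, 0], [0, 0, -4], 0.091], [[0, 0, 0], [0, 0, -4], 0.091], [[0, 0, 0], [0, 0, -4], 0.091], [[0, 0, 0], [0, 0, -4], 0.091]]'
python3 -c "
from h import *
go([.542,.283,.28],1.233)"
```

```text
clock: 10.97
tool_pos: [0.4997, -0.0809, 0.292]
tcp_rot: [0.994, 0.108, 0.001, 0.0]
ft_force: [0.1, -0.4, -0.9]
grip_width: 0.0375
gripper_force: 0.0
shift(tool axes now) [ 0.1194 -0.3464  0.012 ] rz -1.0169 yaw now 0.2161 j6 1.148
```

```bash
python3 - <<'E'
from h import *
C=cam("wrist");cv2.imwrite("pics/w4.png",cv2.convertScaleAbs(robot.get_image("wrist")[:,:,::-1],alpha=1.3))
np.savez("w4.npz",k=C[0],R=C[1],o=C[2])
E
python3 nudge.py '[[[0, 0, 0], [1.19, -3.46, 0.12], 0.091], [[0, 0, 0], [1.19, -3.46, 0.12], 0.091], [[0, 0, 0], [1.19, -3.46, 0.12], 0.091], [[0, 0, 0], [1.19, -3.46, 0.12], 0.091], [[0, 0, 0], [1.19, -3.46, 0.12], 0.091], [[0, 0, 0], [1.19, -3.46, 0.12], 0.091], [[0, 0, 0], [1.19, -3.46, 0.12], 0.091], [[0, 0, 0], [1.19, -3.46, 0.12], 0.091]]'
python3 nudge.py '[[[0, 0, 0], [1.19, -3.46, 0.12], 0.091], [[0, 0, 0], [1.19, -3.46, 0.12], 0.091], [[0, 0, -2.26], [0, 0, 0], 0.091], [[0, 0, -2.26], [0, 0, 0], 0.091], [[0, 0, -2.26], [0, 0, 0], 0.091], [[0, 0, -2.26], [0, 0, 0], 0.091], [[0, 0, -2.26], [0, 0, 0], 0.091], [[0, 0, -2.26], [0, 0, 0], 0.091]]'
python3 nudge.py '[[[0, 0, -2.26], [0, 0, 0], 0.091], [[0, 0, -2.26], [0, 0, 0], 0.091], [[0, 0, -2.26], [0, 0, 0], 0.091], [[0, 0, 0], [0, 0, 0], 0.091], [[0, 0, 0], [0, 0, 0], 0.091]]'
python3 - <<'E'
from h import *
C=cam("wrist");im=robot.get_image("wrist")[:,:,::-1];cv2.imwrite("pics/w5.png",im)
np.savez("w5.npz",k=C[0],R=C[1],o=C[2])
a=cv2.convertScaleAbs(im[100:330,200:460],alpha=1.3)
b=cv2.imread("pics/w4.png")
cv2.imwrite("pics/z5.png",np.hstack([cv2.resize(a,None,fx=1.7,fy=1.7,interpolation=2),cv2.resize(b[:260,160:400],(358,391))]))
E
```

```text
clock: 11.68
tool_pos: [0.5336, 0.2116, 0.2799]
tcp_rot: [0.994, 0.108, 0.001, -0.0]
ft_force: [1.5, -1.0, -0.1]
grip_width: 0.0905
gripper_force: 0.0
clock: 12.35
tool_pos: [0.5422, 0.2825, 0.2774]
tcp_rot: [0.9, 0.435, 0.0, -0.0]
ft_force: [1.0, -0.0, -0.6]
grip_width: 0.0911
gripper_force: 0.0
clock: 12.77
tool_pos: [0.5422, 0.2824, 0.2774]
tcp_rot: [0.817, 0.577, 0.0, 0.0]
ft_force: [-0.1, -0.0, 0.5]
grip_width: 0.0912
gripper_force: 0.0
```

View pics/z5.png

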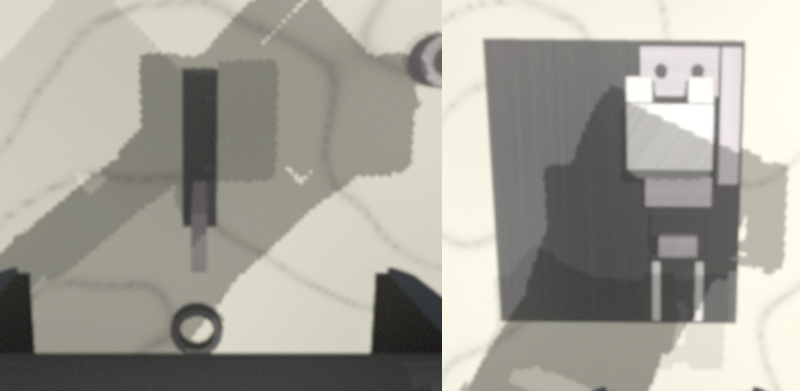

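On the right, the slide jaw now sits right against the block. On the left, the stock spans (183..216, 68..226), the blade's heel-side top edge is at about (199,271), and ring_a is behind it at (197,327). I'll cast these points for the square's pose.

Run:
```python
from h import *
d=np.load("w5.npz");C=(d["k"],d["R"],d["o"]);print("cam",C[2])
im=cv2.imread("pics/w5.png").astype(float).mean(2)
Z=lambda p,z: ray(C,np.array(p,float)/1.7+[200,100],z)
# stock side edges, subpixel by row gradient
L=[];Rr=[]
for v in range(148,200,4):
    r=cv2.GaussianBlur(im[v-1:v+2].mean(0)[None],(5,1),0)[0];g=np.gradient(r)
    L.append((300+g[300:317].argmin(),v));Rr.append((318+g[318:335].argmax(),v))
print(L[::3],Rr[::3])
mid=(np.array(L,float)+np.array(Rr))/2
m=ray(C,mid,.02);w=[np.linalg.norm(a-b) for a,b in zip(ray(C,np.array(L,float),.02),ray(C,np.array(Rr,float),.02))];print("width",np.mean(w))
vx,vy,x0,y0=cv2.fitLine(m[:,:2].astype(np.float32),2,0,.01,.01).ravel();s=np.sign(vy);yaw=np.arctan2(vy*s,vx*s);print("yaw",yaw)
ux=np.array([np.cos(yaw),np.sin(yaw)]);n=np.array([-ux[1],ux[0]]);p0=m[:,:2].mean(0)
far=Z([[199.5,68]],.02)[0,:2];heel=Z([[199,271]],.12)[0,:2];print("far",far,"heel(top)",heel,"len",(far-heel)@ux,"lateral heel",(heel-p0)@n,"far",(far-p0)@n)
h=p0+ux*((heel-p0)@ux);print("heel",h); b=ray(C,np.array([[191,250],[207,250]])/1.7+[200,100],.12);print("blade w",np.linalg.norm(b[0]-b[1]))
d1=np.array([*(h+.020*ux),0.061]);print(d1);go(d1,yaw)
ra=Z([[197,328]],.014)[0,:2];print("ring_a dist behind",(h-ra)@ux)
```

```text
cam [0.56464997 0.3463984  0.44908634]
[(np.int64(307), 148), (np.int64(307), 160), (np.int64(307), 172), (np.int64(307), 184), (np.int64(307), 196)] [(np.int64(327), 148), (np.int64(327), 160), (np.int64(327), 172), (np.int64(327), 184), (np.int64(327), 196)]
width 0.021348468899436198
yaw 1.2285204
far [0.56306805 0.34670679] heel(top) [0.52961401 0.25240045] len 0.10006416851591257 lateral heel -0.0005083018415007965 far -0.00036957136468553884
heel [0.52913519 0.25257106]
blade w 0.008071917317655778
[0.53584783 0.27141092 0.061     ]
shift(tool axes now) [-0.0126 -0.0024  0.2164] rz 0.0005 yaw now 1.229 j6 0.784
ring_a dist behind 0.07319930467976826
```

The rows are not in the units I measure in: shifts go in cm and turns go in units of 0.05 rad. I convert before sending: 0.02 m is 2, 0.035 m is 3.5.

```bash
python3 nudge.py '[[[0, 0, 0], [-1.26, -0.24, 3], 0.091], [[0, 0, 0], [0, 0, 3.5], 0.07], [[0, 0, 0], [0, 0, 3.5], 0.06], [[0, 0, 0], [0, 0, 3.5], 0.05], [[0, 0, 0], [0, 0, 3.5], 0.05], [[0, 0, 0], [0, 0, 3], 0.05], [[0, 0, 0], [0, 0, 2], 0.05], [[0, 0, 0], [0, 0, 0.64], 0.05]]' 40
python3 nudge.py '[[[0, 0, 0], [0, 0, 0], 0.03], [[0, 0, 0], [0, 0, 0], 0.02], [[0, 0, 0], [0, 0, 0], 0.0], [[0, 0, 0], [0, 0, 0], 0.0], [[0, 0, 0], [0, 0, 0], 0.0], [[0, 0, 0], [0, 0, 0], 0.0], [[0, 0, 0], [0, 0, 0], 0.0], [[0, 0, 0], [0, 0, 0], 0.0]]' 40
```

```text
clock: 13.48
tool_pos: [0.5341, 0.2705, 0.0476]
tcp_rot: [0.817, 0.577, -0.002, -0.0]
ft_force: [-0.4, -1.0, -0.2]
grip_width: 0.0506
gripper_force: 0.0
clock: 14.15
tool_pos: [0.5361, 0.2715, 0.0514]
tcp_rot: [0.816, 0.578, 0.0, 0.0]
ft_force: [-2.3, -0.6, 6.2]
grip_width: 0.0079
gripper_force: 40.0
```

Converted, -0.025 m is -2.5, -0.03 m is -3.

```bash
python3 nudge.py '[[[0, 0, 0], [0, 0, -1], 0], [[0, 0, 0], [0, 0, -2.5], 0], [[0, 0, 0], [0, 0, -3], 0], [[0, 0, 0], [0, 0, -2.5], 0], [[0, 0, 0], [0, 0, 0], 0]]'
python3 - <<'E'
from h import *
d=np.load("w4.npz");C=(d["k"],d["R"],d["o"])
th=.216;ux=np.array([np.cos(th),np.sin(th),0]);uy=np.array([-ux[1],ux[0],0]);O=np.array([.6128,-.0567,0])
f=lambda P:np.c_[(P-O)@ux,(P-O)@uy].round(4)*1000
px=lambda p:np.array(p,float)/[358/240,391/260]+[160,0]
print("block",f(ray(C,px([[184,103],[272,103],[271,170],[184,170]]),.1)))
print("jaw top",f(ray(C,px([[203,178],[270,178]]),.04)),"lug",f(ray(C,px([[236,247]]),.075)))
print("fixjaw",f(ray(C,px([[198,98],[198,46],[303,44]]),.04)),"bed",f(ray(C,px([[43,40],[302,40],[293,321],[60,321]]),.015)))
go(O+.075*uy+[0,0,.10],th+np.pi/2)
E
```

```text
clock: 14.57
tool_pos: [0.5381, 0.2724, 0.1461]
tcp_rot: [0.816, 0.578, 0.003, 0.001]
ft_force: [2.1, 1.0, -2.8]
grip_width: 0.0083
gripper_force: 40.0
block [[ 11.1  30.3]
 [ 11.1 -19.9]
 [-25.1 -19.8]
 [-25.1  31.1]]
jaw top [[-26.6  23.3]
 [-26.6 -22.6]] lug [[-70.6   0.7]]
fixjaw [[ 23.9  25.9]
 [ 55.   25.4]
 [ 56.2 -42.9]] bed [[  64.8  133.4]
 [  64.9  -44.7]
 [-129.5  -43. ]
 [-129.6  135.8]]
shift(tool axes now) [-0.2221  0.1399  0.0457] rz -0.5538 yaw now 1.233 j6 0.768
```

Converted, -0.0317 m is -3.17, 0.02 m is 2, -0.1108 rad is -2.216.

```bash
python3 nudge.py '[[[0, 0, 0], [-3.17, 2, 0], 0], [[0, 0, 0], [-3.17, 2, 0], 0], [[0, 0, 0], [-3.17, 2, 0], 0], [[0, 0, 0], [-3.17, 2, 0], 0], [[0, 0, 0], [-3.17, 2, 0], 0], [[0, 0, 0], [-3.17, 2, 0], 0], [[0, 0, 0], [-3.17, 2, 0], 0], [[0, 0, -2.216], [0, 0, 0], 0]]'
python3 nudge.py '[[[0, 0, -2.216], [0, 0, 0], 0], [[0, 0, -2.216], [0, 0, 0], 0], [[0, 0, -2.216], [0, 0, 0], 0], [[0, 0, -2.216], [0, 0, 0], 0], [[0, 0, 0], [0, 0, 3], 0], [[0, 0, 0], [0, 0, 2], 0], [[0, 0, 0], [0, 0, 0], 0], [[0, 0, 0], [0, 0, 0], 0]]'
python3 - <<'E'
from h import *
th=.216;uy=np.array([-np.sin(th),np.cos(th),0]);O=np.array([.6128,-.0567,0])
go(O+.0575*uy+[0,0,.0664],th+np.pi/2)
C=cam("wrist");np.savez("w6.npz",k=C[0],R=C[1],o=C[2]);cv2.imwrite("pics/w6.png",cv2.convertScaleAbs(robot.get_image("wrist")[:,:,::-1],alpha=1.3))
C=cam("top");im=robot.get_image("top")[:,:,::-1];cv2.imwrite("pics/t6.png",cv2.resize(im[165:290,225:385],None,fx=5,fy=4.8-.0,interpolation=2))
E
```

```text
clock: 15.23
tool_pos: [0.5951, 0.0106, 0.1405]
tcp_rot: [0.784, 0.621, -0.0, 0.0]
ft_force: [-0.2, 0.8, -3.0]
grip_width: 0.008
gripper_force: 40.0
clock: 15.9
tool_pos: [0.5933, 0.0156, 0.0899]
tcp_rot: [0.627, 0.779, -0.001, -0.001]
ft_force: [0.0, -0.1, -2.3]
grip_width: 0.008
gripper_force: 40.0
shift(tool axes now) [-0.0173  0.0036  0.0235] rz 0.0001 yaw now 1.7869 j6 -0.229
```

View pics/w6.png

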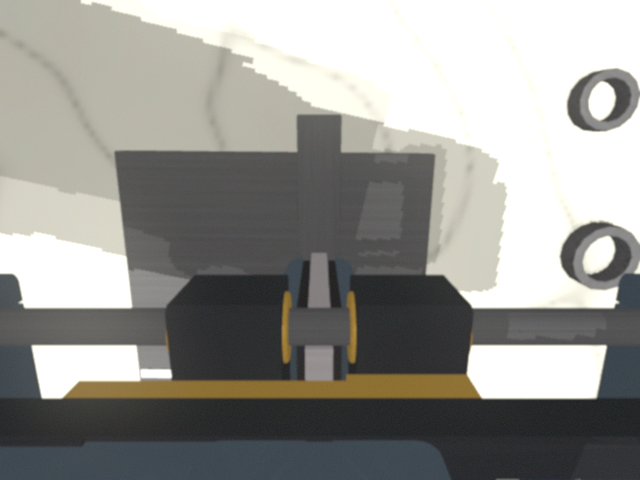

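The square hangs in the grip with its stock running out along +y: end at (297..341, 115), near part centred at u≈318, blade between the fingers at (319,255). I'll check for slip or tilt against the expected stock end.

Run:
```python
from h import *
d=np.load("w6.npz");C=(d["k"],d["R"],d["o"])
s=robot.state();th=.216;ux=np.array([np.cos(th),np.sin(th),0]);uy=np.array([-ux[1],ux[0],0]);O=np.array([.6128,-.0567,0])
f=lambda P:np.c_[(P-O)@ux,(P-O)@uy].round(4)*1000
print("tcp",f(s["tool_pos"][None]),R.from_quat(s["tcp_rot"]).as_matrix()[:,2])
for z in(.05,.0585,.067):
  e=ray(C,[[297.5,115],[341,115]],z);print(z,f(e),np.linalg.norm(e[0]-e[1]))
print("bed",f(ray(C,[[116,152],[434,153]],.015)))
```

```text
tcp [[-2.  74.4]] [ 7.69874215e-04 -8.94594308e-07 -9.99999704e-01]
0.05 [[-15.1 155.1]
 [  7.  155.1]] 0.02213191968784904
0.0585 [[-14.6 154.6]
 [  6.6 154.6]] 0.021242891808720354
0.067 [[-14.2 154.1]
 [  6.2 154.1]] 0.02035386392959155
bed [[-127.5  135.7]
 [  65.4  135.1]]
```

Converted, -0.0165 m is -1.65, 0.002 m is 0.2.

```bash
python3 nudge.py '[[[0, 0, 0], [-1.65, 0.3, 0], 0], [[0, 0, 0], [0, 0, 1.2], 0], [[0, 0, 0], [0, 0, 0.6], 0], [[0, 0, 0], [0, 0, 0.2], 0], [[0, 0, 0], [0, 0, 0], 0]]'
python3 nudge.py '[[[0, 0, 0], [0, 0, 0.2], 0], [[0, 0, 0], [0, 0, 0.1], 0], [[0, 0, 0], [0, 0, 0], 0]]'
```

```text
clock: 16.42
tool_pos: [0.6003, 0.0004, 0.0704]
tcp_rot: [0.627, 0.779, -0.0, -0.0]
ft_force: [-0.2, 0.4, -3.5]
grip_width: 0.0081
gripper_force: 40.0
clock: 16.67
tool_pos: [0.6008, 0.0003, 0.0678]
tcp_rot: [0.627, 0.779, -0.0, -0.0]
ft_force: [-0.4, -0.3, -2.9]
grip_width: 0.0078
gripper_force: 40.0
```

```bash
python3 nudge.py '[[[0, 0, 0], [0, 0, 0.1], 0], [[0, 0, 0], [0, 0, 0], 0]]'
python3 nudge.py '[[[0, 0, 0], [0, 0, 0.1], 0], [[0, 0, 0], [0, 0, 0], 0]]'
python3 nudge.py '[[[0, 0, 0], [0, 0, 0.1], 0], [[0, 0, 0], [0, 0, 0], 0]]'
```

```text
clock: 16.83
tool_pos: [0.6009, 0.0002, 0.0668]
tcp_rot: [0.627, 0.779, 0.0, 0.0]
ft_force: [-0.9, -0.3, -2.9]
grip_width: 0.0078
gripper_force: 40.0
clock: 17.0
tool_pos: [0.601, 0.0001, 0.0664]
tcp_rot: [0.627, 0.779, 0.0, -0.0]
ft_force: [-3.7, -0.0, 7.4]
grip_width: 0.0079
gripper_force: 40.0
clock: 17.17
tool_pos: [0.6012, 0.0001, 0.0664]
tcp_rot: [0.627, 0.779, -0.0, -0.0]
ft_force: [-10.6, -1.4, 23.9]
grip_width: 0.0079
gripper_force: 40.0
```

Converted, -0.003 m is -0.3, -0.002 m is -0.2.

```bash
python3 nudge.py '[[[0, 0, 0], [0, 0, -0.09], 0], [[0, 0, 0], [-0.3, 0, 0], 0], [[0, 0, 0], [-0.2, 0, 0], 0], [[0, 0, 0], [0, 0, 0], 0]]'
python3 nudge.py '[[[0, 0, 0], [-0.1, 0, 0], 0], [[0, 0, 0], [0, 0, 0], 0]]'
```

```text
clock: 17.5
tool_pos: [0.6026, -0.0047, 0.0664]
tcp_rot: [0.627, 0.779, 0.001, 0.0]
ft_force: [-1.6, 3.8, 8.3]
grip_width: 0.0077
gripper_force: 40.0
clock: 17.67
tool_pos: [0.6029, -0.0055, 0.0664]
tcp_rot: [0.627, 0.779, 0.001, 0.0]
ft_force: [-2.0, 6.0, 8.6]
grip_width: 0.0076
gripper_force: 40.0
```

```bash
python3 nudge.py '[[[0, 0, 0], [-0.1, 0, 0], 0], [[0, 0, 0], [0, 0, 0], 0]]'
python3 nudge.py '[[[0, 0, 0], [-0.05, 0, 0], 0], [[0, 0, 0], [0, 0, 0], 0]]'
python3 nudge.py '[[[0, 0, 0], [-0.05, 0, 0], 0], [[0, 0, 0], [0, 0, 0], 0]]'
```

```text
clock: 17.83
tool_pos: [0.6031, -0.0064, 0.0664]
tcp_rot: [0.627, 0.779, 0.001, 0.0]
ft_force: [-0.7, 5.8, 8.0]
grip_width: 0.0077
gripper_force: 40.0
clock: 18.0
tool_pos: [0.6032, -0.0068, 0.0664]
tcp_rot: [0.627, 0.779, 0.001, 0.0]
ft_force: [-1.2, 6.4, 8.0]
grip_width: 0.0082
gripper_force: 40.0
clock: 18.17
tool_pos: [0.6033, -0.0073, 0.0664]
tcp_rot: [0.627, 0.779, 0.001, 0.0]
ft_force: [-1.6, 6.5, 7.1]
grip_width: 0.0078
gripper_force: 40.0
```

```bash
for i in 1; do python3 nudge.py '[[[0, 0, 0], [-0.05, 0, 0], 0], [[0, 0, 0], [0, 0, 0], 0]]'; done
python3 nudge.py '[[[0, 0, 0], [-0.05, 0, 0], 0], [[0, 0, 0], [0, 0, 0], 0]]'
python3 nudge.py '[[[0, 0, 0], [-0.05, 0, 0], 0], [[0, 0, 0], [0, 0, 0], 0]]'
```

```text
clock: 18.33
tool_pos: [0.6033, -0.0074, 0.0665]
tcp_rot: [0.627, 0.779, 0.001, -0.0]
ft_force: [-2.4, 11.1, 8.9]
grip_width: 0.0078
gripper_force: 40.0
clock: 18.5
tool_pos: [0.6034, -0.0075, 0.0665]
tcp_rot: [0.627, 0.779, 0.001, -0.0]
ft_force: [-2.5, 14.6, 9.8]
grip_width: 0.0079
gripper_force: 40.0
clock: 18.67
tool_pos: [0.6034, -0.0078, 0.0665]
tcp_rot: [0.627, 0.779, 0.001, -0.0]
ft_force: [-3.2, 17.1, 9.9]
grip_width: 0.0078
gripper_force: 40.0
```

Converted, 0.0002 m is 0.02.

```bash
python3 nudge.py '[[[0, 0, 0], [0.02, 0, 0], 0], [[0, 0, 0], [0, 0, 0], 0], [[0, 0, 0], [0, 0, 0], 0], [[0, 0, 0], [0, 0, 0], 0], [[0, 0, 0], [0, 0, 0], 0], [[0, 0, 0], [0, 0, 0], 0]]'
python3 - <<'E'
from h import *
im=robot.get_image("scene")[:,:,::-1];cv2.imwrite("pics/s7.png",cv2.resize(im[205:325,250:410],None,fx=5,fy=5,interpolation=2))
print(robot.state()["tool_pos"],robot.state()["ft_force"])
E
```

```text
clock: 19.17
tool_pos: [0.6034, -0.0078, 0.0665]
tcp_rot: [0.627, 0.779, 0.001, -0.0]
ft_force: [-3.0, 15.0, 9.0]
grip_width: 0.008
gripper_force: 40.0
[ 0.60342889 -0.00775834  0.06647901] [-3.31484429 15.57325889  8.8285271 ]
```

View pics/s7.png

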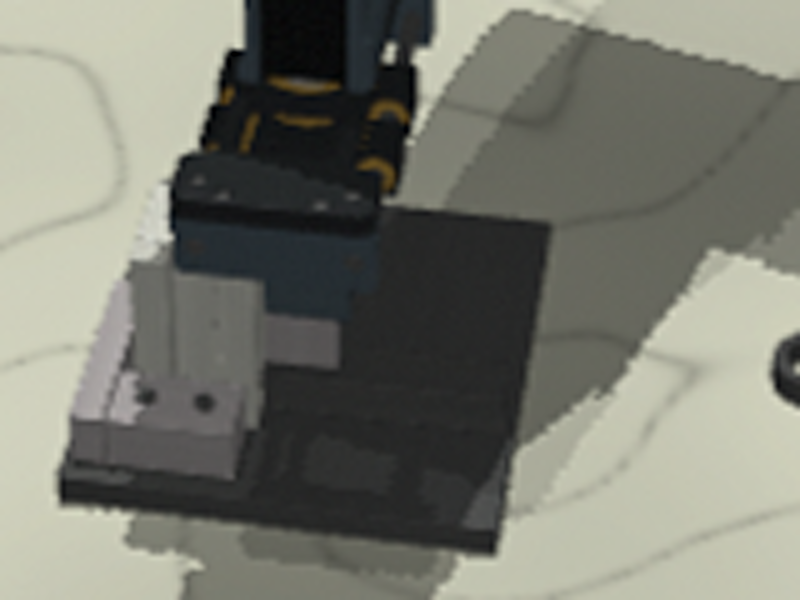

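The view shows the block clamped at (135..265, 260..430). The blade stands parallel to its face at (265..340, 318..370), and only the blade touches the block. The forces are steady, about 13 N on the bed and 15 N toward the face, so I'm handing in.

```bash
python3 -c "
from bench import robot
print(robot.hand_in())"
```

```text
the job is handed in; nothing more can be done
None
```

The block is quarter-turned and clamped, and I handed the job in at about 19 s with the square still gripped and pressed into the corner between the bed and the plain face; the simulator gave no verdict.

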